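# Switch the shaker console over with the flat screwdriver

## Task

Take the large flat screwdriver from its wooden stand, set its blade in the slotted selector on the console's sloping panel and turn the selector clockwise, about a quarter turn, until it comes up against its stop. Then put the screwdriver back in its stand, standing upright with its collar down on the block, and leave the cup, flask and dish where they are.

Things in the scene. Friction and masses are not known exactly. Their poses are not given: they have to be found in the camera images.
- console: Grey fixed wedge, 190 mm deep (x -90 to +100), 200 mm wide; its white panel slopes 28 degrees from level, rising from 50 mm at the front edge (x -90) to 124 mm (x +50), flat behind. Origin: bench level under it; x away from its low front, z up. The selector's axis is square to the panel: in its slot the screwdriver leans 28 degrees from vertical, handle towards the console's front (-x).
- selector (a joint): Angle of the slotted selector, rad. 0: slot up the slope; 1.571: end stop, slot level across the panel. Grows as it turns clockwise, seen by someone facing the panel. Starts between 0 and 0.3; about 0.1 N m of friction; stays where it is left; hard stops at both ends. Black marks on the panel show both end directions of the slot.
- selector_slot (a point): Centre of the slot's floor, on the selector's axis; turns with it: x along the slot, z out of the panel along the axis. The selector is an aluminium disc 60 mm in diameter, its top face 12 mm above this point. Slot 8 mm wide, 38 mm long (closed ends), 12 mm deep, black floor; the lips of its long sides flare to 13 mm over the upper 4 mm.
- screwdriver: Large flat screwdriver, 150 mm long, about 160 g, starting upright in the stand. Origin: middle of the blade's end; z along the shaft to the handle, x along the blade's width. Blade 22 mm wide (x), 4 mm thick (y), z 0 to 30 mm; shaft 12 mm in diameter to z 70; collar 52 mm in diameter, z 70 to 78; black flat-sided handle, z 78 to 150, 36 mm (x) by 26 mm (y).
- blade_tip (a point): Middle of the screwdriver blade's end: same point and axes as the screwdriver's own. If the handle is gripped across its 26 mm flats, the fingers close along y, square to the blade's width. The blade has about 10 degrees of play either way in the slot.
- stand: Wooden block, fixed, 90 x 90 mm and 80 mm tall, with an upright through bore 32 mm in diameter at its middle (mouth chamfered by 4 mm). Origin: bench level under the bore; z up. The screwdriver hangs in it by its collar, the blade's end 10 mm above the bench.
- cup: Stainless cup, loose, 72 mm in diameter, 85 mm tall. Origin: centre of its underside. To be left alone.
- flask: Conical glass flask, loose, 84 mm in diameter at its foot, 122 mm tall. Origin: centre of its underside. To be left alone.
- dish: Shallow clear dish, loose, 92 mm in diameter, 16 mm tall. Origin: centre of its underside. To be left alone.

How it is judged:
On the way, in this order (a step that is already met when the one before it is completed fails the run):
1. the blade is down in the selector's slot before the selector has been turned (distance between blade_tip and selector_slot below 0.01 m and angle between the z axis of screwdriver and the z axis of selector_slot, either way round below 0.2 rad and value of joint selector below 0.8 rad), for 0.1 s.
2. the selector is turned clockwise to its stop with the blade still in the slot (value of joint selector above 1.4 rad and distance between blade_tip and selector_slot below 0.012 m), for 0.1 s.
At the end, for the whole second after the job is handed in: The selector stands at its stop (joint above 1.40 rad of 1.571), and the screwdriver hangs at rest in the stand's bore: within 14 mm of the bore's axis, its collar within 6 mm of resting on the block, within 0.15 rad of upright (value of joint selector above 1.4 rad and horizontal distance between screwdriver and stand below 0.014 m and z of screwdriver in the frame of stand between 0.004 and 0.016 m and angle between screwdriver's own z axis and vertical below 0.15 rad and linear speed of screwdriver below 0.02 m/s); the robot touches nothing.
It fails at once if the cup is pushed more than 30 mm (distance of cup from where it was at the start of the episode above 0.03 m).
It fails at once if the flask is pushed more than 30 mm (distance of flask from where it was at the start of the episode above 0.03 m).
It fails at once if the dish is pushed more than 30 mm (distance of dish from where it was at the start of the episode above 0.03 m).
It fails at once if a bystander is tipped over (angle between any of cup, flask's own z axis and vertical above 0.5 rad).
It also fails if it takes over 61 s, if anything falls off the work surface, if the arm or the gripper's body presses on something with over 40 N, if the wrist force passes 120 N, or if a joint passes its speed limit or range.

## Robot

A 7-joint arm with a two-finger parallel gripper is mounted at the origin on the work surface. World frame = base frame: x ahead of the robot, y to its left, z up, the work surface at z = 0. Lengths are in m, angles in rad, forces in N, time in s.
With the tool pointing down it reaches from about 0.4 to 0.925 m from the base axis. Payload 4.1 kg.
Tool frame: the origin (TCP) lies midway between the tips of the shut fingers; the grasp point (between the pads) lies 19 mm behind it; z points along the fingers, y is the direction in which the jaws open and shut (so a half turn about z gives the same grasp; the last joint's range is limited). The gripper opens to 85 mm and grips with 20 to 120 N. Pads are 22 mm wide; open, the fingers measure 114 mm over their backs; the gripper's body (76 mm by 85 mm) begins 54 mm behind the grasp point. The pads swing forward as they close: fully open they stand 13 mm farther back than shut.
Start: joints at [-1.255, 0.398, 0.045, 1.537, -0.019, 1.207, -0.051], TCP at [0.262, 0.595, 0.231] pointing down, gripper open.
Joint ranges: [-2.82, 2.82], [-0.49, 2.23], [-1.37, 1.46], [0, 2.46], [-1.36, 4.5], [0.23, 2], [-2.94, 2.94]. Speed limits (rad/s): [2.57, 2.57, 3.14, 3.14, 3.14, 3.14, 3.14].

## Interface

Orientations are given as a unit quaternion [x, y, z, w].
In Python, from plant import robot, viewer, boxes_of, silhouettes, tip_of gives the robot as it stands. Calls block until the motion is done:
- robot.move_to(position, orientation): joint-space move of the TCP to a pose.
- robot.line_to(position, feed=0.15, rotation=None, contact_N=None): straight line of the TCP; rotation=None keeps the orientation; feed is the mean speed in m/s. With contact_N (N) it stops when the force on the tool has changed by that much, and returns True; else False.
- robot.move_j(angles): joint-space move.
- robot.grip(opening, f_grip=None): finger opening in m; f_grip is the grip in N (None keeps the last); returns when the fingers have stopped.
- robot.dwell(seconds).
- robot.solve_ik(position, orientation): joint angles nearest the present ones, or None.
- viewer.capture(name): name is "side" or "top" or "wrist"; returns a dict with "image" (384x512x3 uint8, red, green, blue), "K" (3x3 intrinsics, pixels), "R" (3x3) and "t" (3): a world point X has camera coordinates R X + t. Camera axes: x right, y down, z forward; pixel columns grow to the right and rows downward; lengths in m; the calibration is good to about 2 mm. A picture is of the moment at which its call begins. There is no depth.
A pose or a line that the arm cannot do raises robot.MotionError and nothing moves.
- robot.job_done(): hands the job in, once; it reports no verdict.
Trained networks look in the newest picture that a camera, given by its name, has taken for a name from the list of things; names that differ only in an ending like _2 or _b are one class to them, and where a whole thing is asked for, a point or a joint stands for the part that bears it (a point fixed in the world has none). Each returns a list of dicts, best first, with "score" (0 to 1); they miss things now and then, are a little off and sometimes report something else, mostly with a low value. They report only what shows in the picture. A call takes as long as a camera call.
- boxes_of(camera, target): "centre" ([column, row] in pixels, amid what is visible of it).
- silhouettes(camera, target): "region" (384x512 bool, what is visible of it) and "centre" ([column, row] in pixels, amid what is visible of it).
- tip_of(camera, target): "centre" ([column, row] in pixels: a listed point, or the origin of a listed thing).
Readings, each from a call of its own:
- robot.current_time_s(): time.
- robot.current_q(): joint angles.
- robot.current_qd(): joint speeds.
- robot.current_joint_efforts(): joint torques, N m.
- robot.current_position(): TCP position.
- robot.current_eef_rot(): TCP orientation.
- robot.current_force(): force on the tool from outside, world axes, zero at the start.
- robot.current_wrist_torque(): the same for the moment, N m.
- robot.current_grip_width(): finger opening in m.
Only numpy, scipy, OpenCV 4.12 (cv2) and the standard library are available. Lean on these libraries where they do the work, as an engineer would, in place of code of your own. Each camera call takes 0.05 s, during which the arm holds its last target.

## Working session

There is one attempt and no reset: what is moved stays moved. The work goes in short steps, each a Python script; the robot and the scene stay as the last script left them, time stands still between calls to the robot, and variables do not carry over. Pictures are saved under pics/ and viewed, and the job is handed in when it is done.

```bash
ls; mkdir -p pics
cat > h.py <<'E'
import numpy as np, cv2
from scipy.spatial.transform import Rotation as Ro
from plant import robot, viewer, boxes_of, silhouettes, tip_of
def save(c,n): cv2.imwrite('pics/'+n+'.png', cv2.cvtColor(c['image'],cv2.COLOR_RGB2BGR))
def ray(c,p):
    K,R,t=map(np.array,(c['K'],c['R'],c['t']))
    d=R.T@np.linalg.inv(K)@np.array([p[0],p[1],1.]); return -R.T@t, d/np.linalg.norm(d)
def onz(c,p,z):
    o,d=ray(c,p); return o+d*(z-o[2])/d[2]
def proj(c,X):
    x=np.array(c['R'])@np.array(X)+np.array(c['t']); u=np.array(c['K'])@x; return u[:2]/u[2]
def tri(*cp):
    A=np.zeros((3,3));b=np.zeros(3);rs=[]
    for c,p in cp:
        o,d=ray(c,p);P=np.eye(3)-np.outer(d,d);A+=P;b+=P@o;rs.append((o,P))
    X=np.linalg.solve(A,b); return X,[np.linalg.norm(P@(X-o)) for o,P in rs]
E
python3 - <<'E'
from h import *
np.set_printoptions(precision=4,suppress=True)
for n in("side","top","wrist"):
    c=viewer.capture(n); save(c,n+'0')
    print(n,ray(c,(256,192)),c['K'][0])
    for t in("console","selector","selector_slot","screwdriver","blade_tip","stand","cup","flask","dish"):
        print(t,[(np.round(r['centre'],1),round(r['score'],2)) for r in boxes_of(n,t)[:2]],[(np.round(r['centre'],1),round(r['score'],2)) for r in tip_of(n,t)[:2]])
print(robot.current_time_s(),robot.current_eef_rot(),robot.current_grip_width())
E
```

```text
pics
side (array([0.4215, 0.7346, 0.6991]), array([ 0.1867, -0.7567, -0.6266])) [378.9022   0.     259.3691]
console [(array([218.5, 202.8]), 0.55)] []Traceback (most recent call last):
  File "<stdin>", line 7, in <module>
ValueError: it knows: blade_tip, console, cup, dish, flask, screwdriver, selector_slot, stand
```

Run:
```python
from h import *
np.set_printoptions(precision=4,suppress=True)
for n in("side","top","wrist"):
    c=viewer.capture(n); save(c,n+'0')
    print(n,ray(c,(256,192)),c['K'][0])
    for t in("console","selector_slot","screwdriver","blade_tip","stand","cup","flask","dish"):
        print(t,[(np.round(r['centre'],1),round(r['score'],2)) for r in boxes_of(n,t)[:2]],[(np.round(r['centre'],1),round(r['score'],2)) for r in tip_of(n,t)[:2]])
print(robot.current_time_s(),robot.current_eef_rot(),robot.current_grip_width())
```

```text
side (array([0.4215, 0.7346, 0.6991]), array([ 0.1867, -0.7567, -0.6266])) [378.9022   0.     259.3691]
console [(array([218.6, 203.8]), 0.95)] [(array([227.7, 216. ]), 0.78)]
selector_slot [(array([229.5, 183.6]), 0.74)] [(array([226.5, 183.3]), 0.74)]
screwdriver [(array([332.4, 135.4]), 0.93), (array([254.5, 145.1]), 0.31)] []
blade_tip [(array([331. , 135.7]), 0.92)] []
stand [(array([330.4, 156. ]), 0.83)] [(array([330. , 165.8]), 0.72)]
cup [(array([292.9, 297.4]), 0.8)] [(array([291.8, 316.2]), 0.83)]
flask [(array([168.6, 311. ]), 0.79)] [(array([171.7, 319.4]), 0.91)]
dish [(array([253.3, 144.2]), 0.8), (array([220.8, 202.4]), 0.42)] [(array([256.3, 148.7]), 0.78)]
top (array([0.4521, 0.0149, 1.023 ]), array([ 0.1287, -0.0427, -0.9908])) [385.7154   0.     248.3462]
console [(array([243.2, 142.8]), 0.78)] [(array([243.9, 154.3]), 0.72)]
selector_slot [(array([248.7, 153.8]), 0.65)] [(array([246.5, 153.2]), 0.55)]
screwdriver [(array([371.7, 248.9]), 0.95), (array([120.1, 145.3]), 0.32)] [(array([359.3, 249.5]), 0.72)]
blade_tip [(array([373.4, 249.7]), 0.91)] []
stand [(array([357.2, 255.3]), 0.95)] [(array([360.8, 246.7]), 0.88), (array([245.7, 151.8]), 0.34)]
cup [(array([133.8, 239.5]), 0.93)] [(array([140.1, 237.3]), 0.66)]
flask [(array([121.2, 145. ]), 0.79)] [(array([125.8, 149. ]), 0.91)]
dish [(array([367.9, 151.3]), 0.97), (array([244.1, 143.1]), 0.49)] [(array([363.1, 154.8]), 0.7)]
wrist (array([0.2019, 0.6222, 0.3745]), array([ 0.2454, -0.1078, -0.9634])) [333.3309   0.     255.9555]
console [] []
selector_slot [] []
screwdriver [] []
blade_tip [] []
stand [] []
cup [] []
flask [] []
dish [] []
2.75 [0.2059 0.9786 0.0001 0.    ] 0.08517641614788224
```

View pics/side0.png

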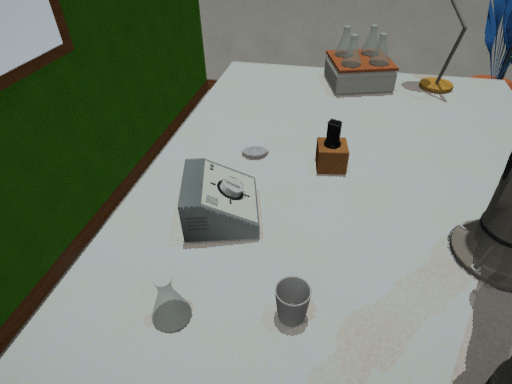

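View pics/top0.png

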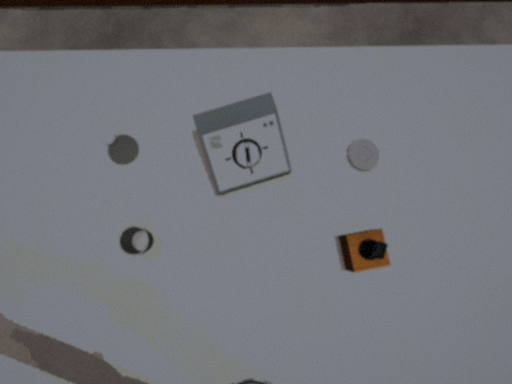

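View pics/wrist0.png

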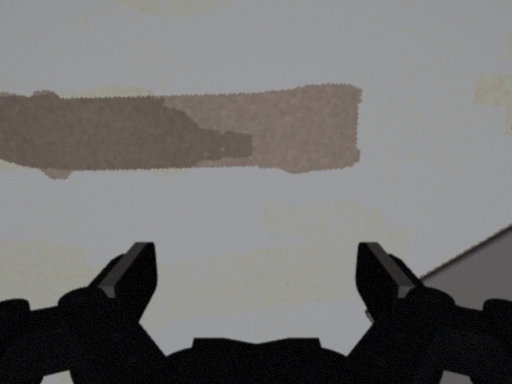

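Top view: console centre about (243,150), stand about (362,250), screwdriver leaning outward only by perspective; dish (363,154), flask (123,149), cup (137,240). Next I compute rough positions.

Run:
```python
from h import *
np.set_printoptions(precision=4,suppress=True)
s=viewer.capture("side");t=viewer.capture("top")
for n,a,b in(("console",(227.7,216),(243.9,154.3)),("slot",(226.5,183.3),(246.5,153.2)),("stand",(330,165.8),(360.8,246.7)),("cup",(291.8,316.2),(140.1,237.3)),("flask",(171.7,319.4),(125.8,149)),("dish",(256.3,148.7),(363.1,154.8))):
    print(n,tri((s,a),(t,b)),onz(s,a,0)[:2],onz(t,b,0)[:2])
r=silhouettes("top","stand")[0]['region'];
im=t['image'].copy()
crop=cv2.resize(im[80:290,180:410],None,fx=3,fy=3,interpolation=cv2.INTER_CUBIC)
cv2.imwrite('pics/topcrop.png',cv2.cvtColor(crop[:600],cv2.COLOR_RGB2BGR))
# stand corners from silhouette
m=(r*255).astype(np.uint8);c=cv2.findContours(m,0,1)[0];c=max(c,key=cv2.contourArea);print(cv2.minAreaRect(c))
r=silhouettes("top","console")[0]['region'];m=(r*255).astype(np.uint8);c=cv2.findContours(m,0,1)[0];c=max(c,key=cv2.contourArea);print(cv2.minAreaRect(c))
```

```text
console (array([ 0.6877,  0.0003, -0.0072]), [np.float64(0.002799395313939031), np.float64(0.0027993953139387484)]) [0.6821 0.008 ] [0.6889 0.0007]
slot (array([ 0.6744, -0.0032,  0.1037]), [np.float64(0.006877999351856233), np.float64(0.0068779993518561025)]) [ 0.727  -0.1326] [ 0.6918 -0.0064]
stand (array([ 0.4304, -0.3057, -0.0119]), [np.float64(0.0028120582945009827), np.float64(0.0028120582945009806)]) [ 0.4275 -0.2884] [ 0.4334 -0.3019]
cup (array([ 0.4678,  0.2777, -0.0017]), [np.float64(0.004446129295250302), np.float64(0.004446129295250355)]) [0.4633 0.2788] [0.4723 0.2775]
flask (array([ 0.7157,  0.326 , -0.0227]), [np.float64(0.00010479894164065096), np.float64(0.00010479894164088084)]) [0.7066 0.3388] [0.7099 0.3192]
dish (array([ 0.6774, -0.3198,  0.0137]), [np.float64(0.00038159338081558523), np.float64(0.0003815933808155401)]) [ 0.6822 -0.3409] [ 0.6809 -0.3244]
((363.46588134765625, 250.00732421875), (37.92477035522461, 45.04875564575195), 77.90524291992188)
((244.09689331054688, 143.318359375), (84.4368667602539, 82.02437591552734), 73.0724868774414)
```

View pics/topcrop.png

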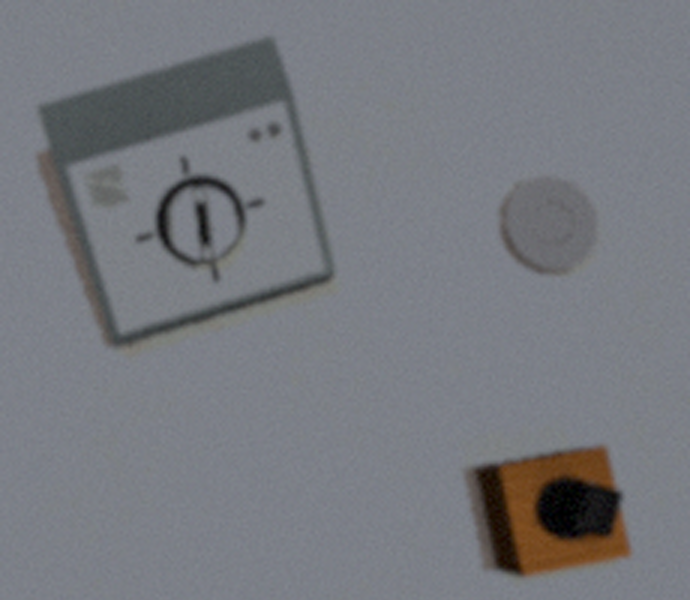

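```bash
cat >> h.py <<'E'
np.set_printoptions(precision=4,suppress=True)
# tool->cam (constant): camera rot/pos in tool frame
def camtool(c):
    p=np.array(robot.current_position());T=Ro.from_quat(robot.current_eef_rot()).as_matrix()
    return T.T@np.array(c['R']).T, T.T@(-np.array(c['R']).T@np.array(c['t'])-p)
def down(yaw):  # tool z down; tool x axis at angle yaw in world
    x=np.array([np.cos(yaw),np.sin(yaw),0]);z=np.array([0,0,-1.]);return np.column_stack([x,np.cross(z,x),z])
def q(R): return Ro.from_matrix(R).as_quat()
E
python3 - <<'E'
from h import *
c=viewer.capture("wrist"); print(camtool(c)); print(Ro.from_quat(robot.current_eef_rot()).as_matrix())
Rc,pc=camtool(c)
from h import *
for nm,X,dist in(("slot",np.array([.675,-.003,.095]),.25),("stand",np.array([.43,-.303,.12]),.25)):
  for yaw in np.radians([-180,-150,-120,-90,-60,-30,0,30,60,90,120,150]):
    T=down(yaw); ax=T@Rc[:,2]; p=X-ax*dist-T@pc
    s=robot.solve_ik(p,q(T)); print(nm,np.degrees(yaw).round(),p,None if s is None else np.array(s))
E
```

```text
(array([[-0.0006, -0.9644, -0.2646],
       [ 1.    , -0.0006, -0.0001],
       [-0.0001, -0.2646,  0.9644]]), array([ 0.0659,  0.0008, -0.1432]))
[[-0.9152  0.4029  0.0001]
 [ 0.4029  0.9152  0.0001]
 [-0.      0.0001 -1.    ]]
slot -180.0 [ 0.6748 -0.0038  0.1929] [-0.3558  0.5039  0.4301  1.5243 -0.2212  1.1618  1.6861]
slot -150.0 [ 0.6752 -0.0038  0.1929] [-0.3051  0.4939  0.355   1.5216 -0.1808  1.1586  2.1779]
slot -120.0 [ 0.6756 -0.0036  0.1929] [-0.2256  0.4821  0.2389  1.5182 -0.1202  1.1558  2.6536]
slot -90.0 [ 0.6758 -0.0032  0.1929] [-0.7755  0.8412  1.2621  1.5325 -0.811   1.3686 -2.5842]
slot -60.0 [ 0.6758 -0.0028  0.1929] [-0.7761  0.8413  1.2621  1.5325 -0.8111  1.3686 -2.0613]
slot -30.0 [ 0.6756 -0.0024  0.1929] [-0.777   0.8409  1.2621  1.533  -0.8108  1.3683 -1.5382]
slot 0.0 [ 0.6752 -0.0022  0.1929] [-0.562   0.5826  0.7573  1.5288 -0.4179  1.1978 -1.3042]
slot 30.0 [ 0.6748 -0.0022  0.1929] [-0.5996  0.6049  0.824   1.5309 -0.4624  1.2098 -0.746 ]
slot 60.0 [ 0.6744 -0.0024  0.1929] [-0.5822  0.5928  0.7922  1.5314 -0.4403  1.2031 -0.239 ]
slot 90.0 [ 0.674
[... 716 characters left out ...]
  1.8671 -0.4713  1.176  -1.6197]
stand -30.0 [ 0.4306 -0.3024  0.2179] [-0.3317  0.3331  1.0659  1.8665 -0.3219  1.1299 -1.2431]
stand 0.0 [ 0.4302 -0.3022  0.2179] [-0.3324  0.3319  1.0659  1.8674 -0.3208  1.1295 -0.7204]
stand 30.0 [ 0.4298 -0.3022  0.2179] [-0.3326  0.3309  1.0659  1.8682 -0.3199  1.1292 -0.1972]
stand 60.0 [ 0.4294 -0.3024  0.2179] [-0.3322  0.3303  1.0659  1.8686 -0.3194  1.129   0.3267]
stand 90.0 [ 0.4292 -0.3028  0.2179] [-0.3314  0.3304  1.0659  1.8686 -0.3195  1.129   0.8511]
stand 120.0 [ 0.4292 -0.3032  0.2179] [-0.0239  0.2243  0.6512  1.8625 -0.1515  1.1042  1.2073]
stand 150.0 [ 0.4294 -0.3036  0.2179] [ 0.319   0.1918  0.2464  1.8538 -0.0521  1.1023  1.6319]
```

Run:
```python
from h import *
c=viewer.capture("wrist"); Rc,pc=camtool(c)
T=down(np.radians(180)); X=np.array([.675,-.003,.095]); p=X-T@Rc[:,2]*.30-T@pc
robot.move_to(p,q(T)); 
c=viewer.capture("wrist");save(c,"w_con")
print(tip_of("wrist","selector_slot"),tip_of("wrist","console"),robot.current_q(),robot.current_time_s())
for r in tip_of("wrist","selector_slot")[:1]: print(onz(c,r['centre'],.087))
np.save('wcon.npy',np.array([c],dtype=object),allow_pickle=True)
```

```text
[{'centre': [253.0, 186.3], 'score': 0.81}] [{'centre': [258.7, 186.2], 'score': 0.65}, {'centre': [254.6, 188.1], 'score': 0.27}] [-0.391   0.4484  0.4697  1.5026 -0.2093  1.2406  1.679 ] 5.75
[ 0.6731 -0.0045  0.087 ]
```

View pics/w_con.png

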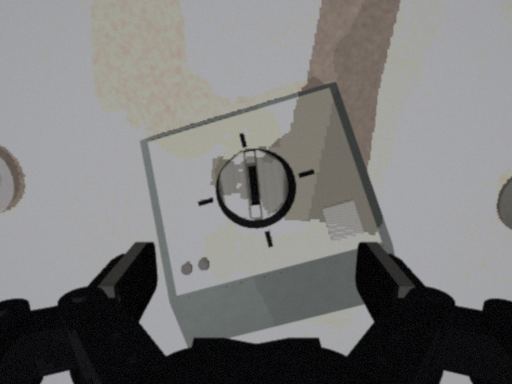

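Wrist view: console panel with front corners near (143,140) and (336,84), selector centred near (254,187), slot nearly up-down between marks (243,140) and (268,239). Zooming to measure edges.

Run:
```python
from h import *
im=cv2.imread('pics/w_con.png')
a=cv2.resize(im[70:330,120:410],None,fx=2.3,fy=2.3,interpolation=cv2.INTER_CUBIC);a=cv2.convertScaleAbs(a,alpha=1.5);cv2.imwrite('pics/w1.png',a)
a=cv2.resize(im[125:250,190:325],None,fx=4.8,fy=4.8,interpolation=cv2.INTER_CUBIC);a=cv2.convertScaleAbs(a,alpha=1.4);cv2.imwrite('pics/w2.png',a)
```

```text
(no output)
```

View pics/w1.png

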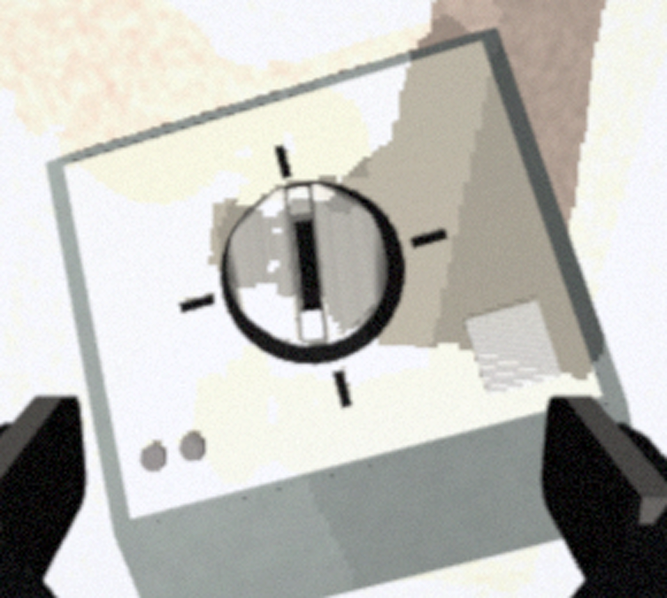

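View pics/w2.png

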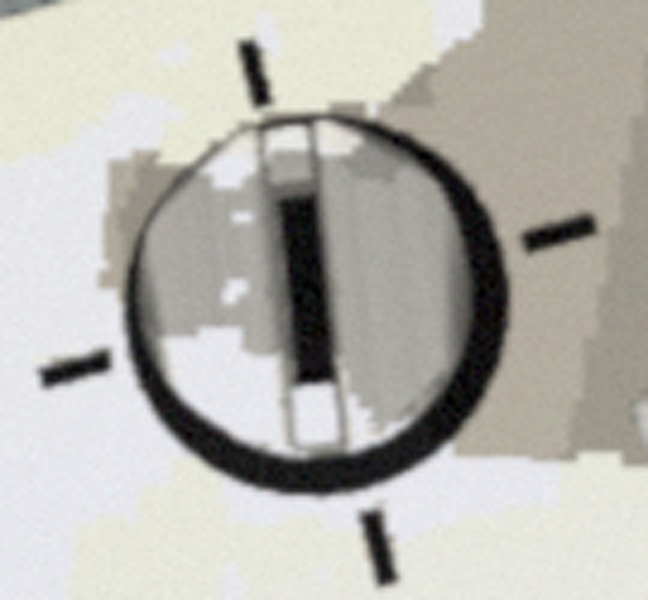

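```bash
cat > fit.py <<'E'
from h import *
from scipy.optimize import least_squares
c=np.load('wcon.npy',allow_pickle=True)[0]
P=np.array([[-.09,-.1,.05],[-.09,.1,.05],[.05,-.1,.124]]);U=np.array([[140.9,140.9],[335.2,83],[171.3,297]])
def W(v,P): return Ro.from_euler('z',v[2]).apply(P)+[v[0],v[1],0]
f=lambda v:np.concatenate([proj(c,w)-u for w,u in zip(W(v,P),U)])
s=least_squares(f,[.69,0,.25]);v=s.x
Rcn=Ro.from_euler('z',v[2])
n=Rcn.apply([-np.sin(np.radians(28)),0,np.cos(np.radians(28))]);up=Rcn.apply([np.cos(np.radians(28)),0,np.sin(np.radians(28))])
y=np.cross(n,up)
p0=W(v,np.array([[-.02,0,.05+.07*np.tan(np.radians(28))]]))[0]
def onpl(px,h=0):
    o,d=ray(c,px);k=p0+n*h;return o+d*(np.dot(k-o,n)/np.dot(d,n))
def loc(X): return np.array([np.dot(X-p0,up),np.dot(X-p0,y),np.dot(X-p0,n)])
cr=lambda u,w:(u/4.8+190,w/4.8+125)
if __name__=="__main__":
    print(v,np.degrees(v[2]),s.fun,p0,n)
    for nm,a in(("markfront",(254,73)),("markback",(379,547)),("mL",(75,368)),("mR",(559,232))): print(nm,loc(onpl(cr(*a))))
    for h in(-.012,-.006,0,.006):
        a=onpl(cr(298,198),h);b=onpl(cr(315,381),h);cc=onpl(cr(307,290),h)
        print(h,loc(cc),cc,'slotlen',np.linalg.norm(a-b),'width',np.linalg.norm(onpl(cr(289,290),h)-onpl(cr(325,290),h)),'ang',np.degrees(np.arctan2(*(loc(b)-loc(a))[[1,0]])))
    # disc rim: left/right extremes and top/bottom of ring
    for h in(0,.006,.012):print(h,[loc(onpl(cr(*a),h)) for a in((126,300),(508,300),(318,115),(318,493))])
E
python3 fit.py
```

```text
[0.6932 0.0041 0.2812] 16.110177656981243 [-0.366  -1.5593  1.6256 -1.8862 -1.1883  3.9419] [ 0.674  -0.0014  0.0872] [-0.451  -0.1303  0.8829]
markfront [-0.0481 -0.0011 -0.    ]
markback [ 0.0486 -0.0007 -0.    ]
mL [ 0.0003 -0.0492 -0.    ]
mR [-0.      0.0475 -0.    ]
-0.012 [-0.0054 -0.0026 -0.012 ] [ 0.6756 -0.0037  0.0741] slotlen 0.03779557634655686 width 0.007272292878153145 ang -8.964698936430157
-0.006 [-0.0038 -0.0022 -0.006 ] [ 0.674  -0.0037  0.0801] slotlen 0.03706288643488085 width 0.007131315119864198 ang -8.964698936430166
0 [-0.0023 -0.0017 -0.    ] [ 0.6725 -0.0036  0.0861] slotlen 0.036330196523204746 width 0.006990337361575261 ang -8.964698936430153
0.006 [-0.0008 -0.0013  0.006 ] [ 0.671  -0.0036  0.0921] slotlen 0.03559750661152876 width 0.006849359603286312 ang -8.964698936430164
0 [array([-0.0102, -0.0365, -0.    ]), array([ 0.0101,  0.0347, -0.    ]), array([-0.0359,  0.009 , -0.    ]), array([ 0.036 , -0.0093, -0.    ])]
0.006 [array([-0.0085, -0.0353,  0.006 ]), array([0.0113, 0.0344, 0.006 ]), array([-0.0337,  0.0093,  0.006 ]), array([ 0.0368, -0.0086,  0.006 ])]
0.012 [array([-0.0068, -0.0342,  0.012 ]), array([0.0126, 0.0341, 0.012 ]), array([-0.0315,  0.0095,  0.012 ]), array([ 0.0375, -0.008 ,  0.012 ])]
```

Run:
```python
from h import *
c=viewer.capture("wrist"); Rc,pc=camtool(c)
X=np.array([.431,-.303,.12])
T=down(np.radians(150)); p=X-T@Rc[:,2]*.33-T@pc
robot.move_to(p,q(T)); 
c=viewer.capture("wrist");save(c,"w_st")
print(robot.current_q(),robot.current_position(),robot.current_time_s())
for t in("stand","screwdriver"): print(t,tip_of("wrist",t),boxes_of("wrist",t)[:2])
np.save('wst.npy',np.array([c],dtype=object),allow_pickle=True)
im=cv2.imread('pics/w_st.png')
a=cv2.resize(im[60:320,110:400],None,fx=2.3,fy=2.3,interpolation=cv2.INTER_CUBIC);a=cv2.convertScaleAbs(a,alpha=2);cv2.imwrite('pics/w3.png',a)
```

```text
[-0.1928  0.118   0.7942  1.7993 -0.0879  1.2608  1.6758] [ 0.4137 -0.2911  0.2948] 7.3333
stand [{'centre': [263.1, 163.2], 'score': 0.93}] [{'centre': [256.6, 156.8], 'score': 0.95}]
screwdriver [{'centre': [260.3, 164.1], 'score': 0.82}] [{'centre': [258.8, 181.8], 'score': 0.8}]
```

View pics/w_st.png

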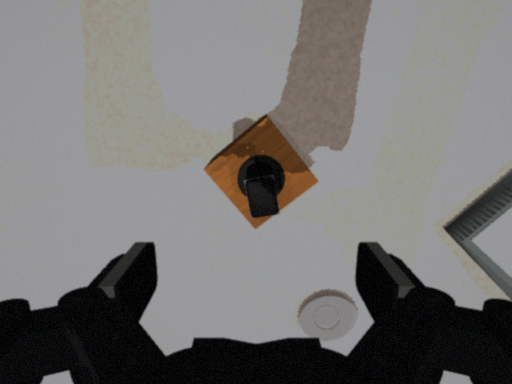

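View pics/w3.png

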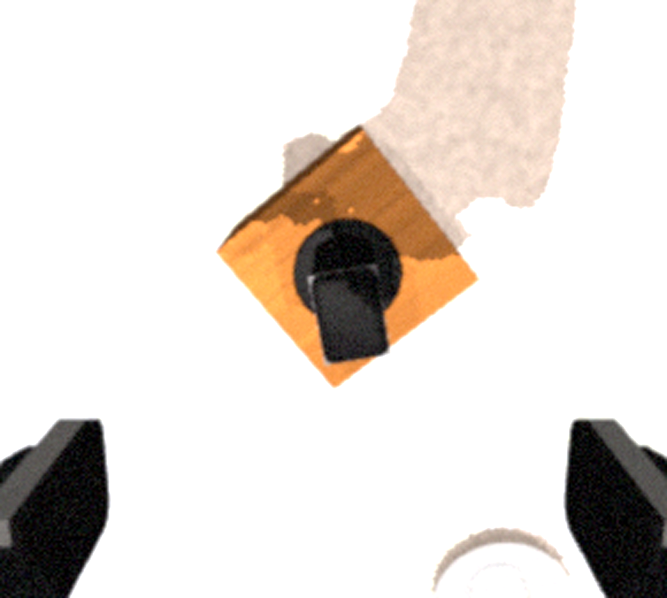

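Run:
```python
from h import *
c=np.load('wst.npy',allow_pickle=True)[0]
im=cv2.imread('pics/w_st.png')
a=cv2.resize(im[140:230,220:300],None,fx=6.5,fy=6.5,interpolation=cv2.INTER_CUBIC);a=np.clip((a/255.)**.5*1.4*255,0,255).astype(np.uint8);cv2.imwrite('pics/w4.png',a)
f=lambda u,v:(u/2.3+110,v/2.3+60)
for z in(.155,.16):
  Q=[onz(c,f(*p),z) for p in((310,275),(378,265),(388,350),(325,362))]
  Q=np.array(Q);print(z,Q.mean(0),[np.linalg.norm(Q[i]-Q[(i+1)%4]) for i in range(4)],[np.degrees(np.arctan2(*(Q[(i+1)%4]-Q[i])[[1,0]])) for i in range(4)])
print('collar',onz(c,f(348,272),.086))
# block corners at z=.08
Q=np.array([onz(c,f(*p),.08) for p in((218,250),(362,126),(477,280),(335,386))]);print(Q,Q.mean(0),[np.linalg.norm(Q[i]-Q[(i+1)%4]) for i in range(4)])
```

```text
0.155 [ 0.4315 -0.2937  0.155 ] [np.float64(0.026026301750435906), np.float64(0.03419162613019172), np.float64(0.025061079470171423), np.float64(0.03542081041459)] [np.float64(68.75880984337124), np.float64(-22.440449495769084), np.float64(-108.4152363575156), np.float64(159.21187339238793)]
0.16 [ 0.4301 -0.2931  0.16  ] [np.float64(0.025566516804658258), np.float64(0.03358759121516374), np.float64(0.024618346300633483), np.float64(0.034795060526955746)] [np.float64(68.75880984337122), np.float64(-22.4404494957691), np.float64(-108.41523635751565), np.float64(159.21187339238787)]
collar [ 0.4313 -0.2934  0.086 ]
[[ 0.3925 -0.3424  0.08  ]
 [ 0.3764 -0.2548  0.08  ]
 [ 0.4668 -0.2422  0.08  ]
 [ 0.4802 -0.3285  0.08  ]] [ 0.429  -0.2919  0.08  ] [np.float64(0.08905315582819429), np.float64(0.09136043840016744), np.float64(0.08734563900360155), np.float64(0.08876657813244315)]
```

View pics/w4.png

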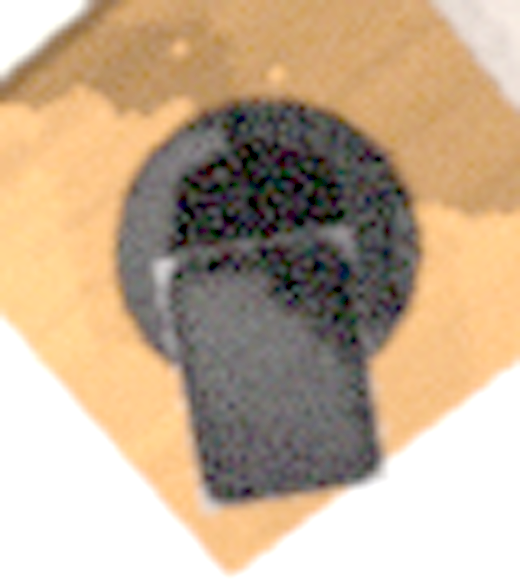

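Wrist view: handle top face centred at crop (275,375), i.e. (0.430,-0.293), blade width along about -21°; block's top centre (0.429,-0.292) with 88–91 mm sides, as it should be. Slot floor at about (0.674,-0.002,0.087), selector about 0.156 rad. Checking reach for the whole plan.

```bash
cat > plan.py <<'E'
from h import *
import fit
n,up,y=fit.n,fit.up,fit.y
S=fit.p0-0.001*y+n*0.001
def Rslot(a): # tool x = -slot dir
    x=-(up*np.cos(a)-y*np.sin(a)); z=-n; return np.column_stack([x,np.cross(z,x),z])
A0=0.156; L=0.096
G=np.array([.430,-.293,.106]); RG=down(np.radians(158.9))
E
python3 - <<'E'
from plan import *
print('S',S)
print('grasp',robot.solve_ik(G,q(RG)),robot.solve_ik(G+[0,0,.17],q(RG)))
for d,a in((.08,A0),(.0,A0),(0,.6),(0,1.2),(0,1.571),(0,1.9),(.08,1.6)):
    print(d,a,robot.solve_ik(S+n*(L+d),q(Rslot(a))))
E
```

```text
S [ 0.6738 -0.0025  0.0881]
grasp [-0.0645  0.3867  0.7131  1.9909 -0.3262  0.8787  2.026 ] [-0.1655  0.1702  0.777   1.7969 -0.1266  1.2253  1.8498]
0.08 0.156 [-0.6597  0.0665  0.7573  2.0445 -0.3761  0.6195  2.0421]
0.0 0.156 [-0.5517  0.2539  0.6772  2.0507 -0.6884  0.5198  2.3104]
0 0.6 [-0.4976  0.2433  0.6116  2.0496 -0.6505  0.509   1.8334]
0 1.2 [-0.4608  0.2372  0.5676  2.0488 -0.626   0.5025  1.2119]
0 1.571 [-0.4819  0.2406  0.5928  2.0493 -0.64    0.5061  0.8531]
0 1.9 [-0.5266  0.2487  0.6466  2.0502 -0.6705  0.5146  0.5509]
0.08 1.6 [-0.5266  0.0614  0.615   2.0422 -0.3542  0.6158  0.5767]
```

Everything is reachable with wide margins. Grasping.

Run:
```python
from plan import *
robot.move_to(G+[0,0,.11],q(RG))
robot.grip(.075)
print(robot.line_to(G,feed=.12,contact_N=8),robot.current_position())
print(robot.grip(0.0,f_grip=90),robot.current_grip_width(),robot.current_force(),robot.current_wrist_torque())
robot.line_to(G+[0,0,.03],feed=.08)
c=viewer.capture("side");save(c,"s1")
print(robot.current_grip_width(),robot.current_force(),robot.current_position(),robot.current_time_s())
a=c['image'][60:260,180:420];cv2.imwrite('pics/s1c.png',cv2.cvtColor(cv2.resize(a,None,fx=3,fy=3,interpolation=cv2.INTER_CUBIC),cv2.COLOR_RGB2BGR))
```

```text
False [ 0.4305 -0.2934  0.1067]
False 0.02515842571755027 [-0.5968 -0.4239  5.4639] [0.1372 0.1511 0.0179]
0.025165983029586204 [ 0.2378 -1.1887 -2.8269] [ 0.4299 -0.2927  0.1359] 10.3667
```

View pics/s1c.png

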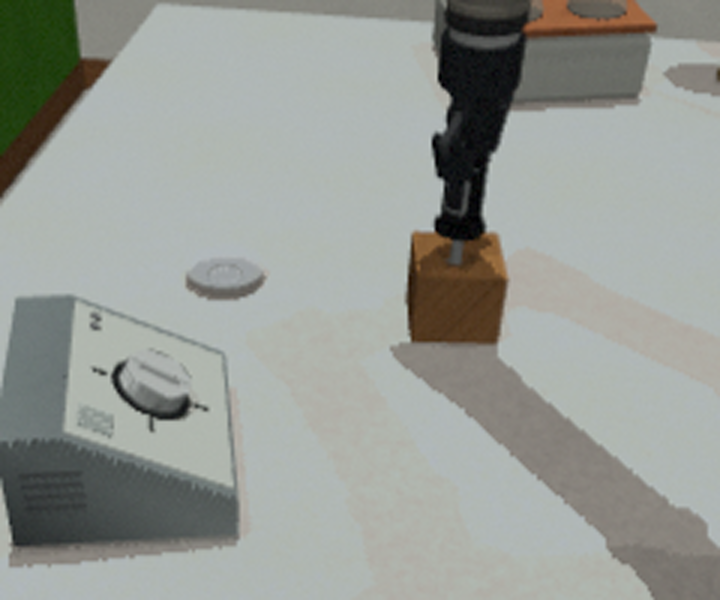

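The screwdriver is held (width 25 mm), its shaft at crop (457,250) rising straight from the block. Lifting and going to the pre-insert pose.

Run:
```python
from plan import *
robot.line_to(G+[0,0,.18],feed=.15)
Pm=S+n*(L+.10)
robot.line_to([.60,-.10,.33],feed=.18,rotation=q(Rslot(A0)))
robot.line_to(S+n*(L+.035),feed=.15)
print(robot.current_position(),S+n*(L+.035),robot.current_q(),robot.current_force(),robot.current_wrist_torque(),robot.current_time_s())
for nm in("side","top","wrist"):
    c=viewer.capture(nm);save(c,nm+"2"); np.save(nm+'2.npy',np.array([c],dtype=object))
    print(nm,tip_of(nm,"blade_tip"),proj(c,S+n*.035),proj(c,S+n*.012))
c=np.load('side2.npy',allow_pickle=True)[0]
a=c['image'][90:250,160:320];cv2.imwrite('pics/s2c.png',cv2.cvtColor(cv2.resize(a,None,fx=3.7,fy=3.7,interpolation=cv2.INTER_CUBIC),cv2.COLOR_RGB2BGR))
```

```text
[ 0.6155 -0.0204  0.2049] [ 0.6147 -0.0196  0.2038] [-0.4224  0.1536  0.517   2.0469 -0.4749  0.5418  2.1244] [ 0.1223 -1.13   -2.2698] [-0.2299  0.6572 -0.0371] 14.2667
side [{'centre': [234.9, 180.4], 'score': 0.59}] [235.3441 178.9633] [231.584  185.4426]
top [{'centre': [248.5, 152.9], 'score': 0.67}] [247.8685 155.5624] [246.3883 153.2961]
wrist [{'centre': [254.5, 190.5], 'score': 0.76}] [256.6113 189.4282] [256.5815 181.9846]
```

View pics/s2c.png

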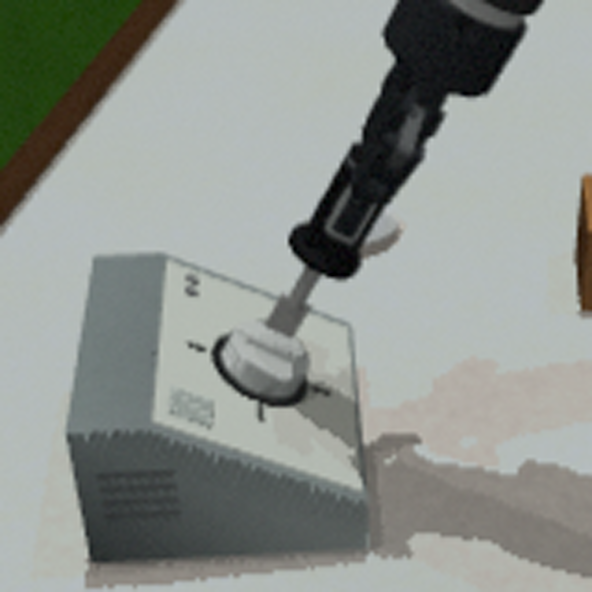

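View pics/wrist2.png

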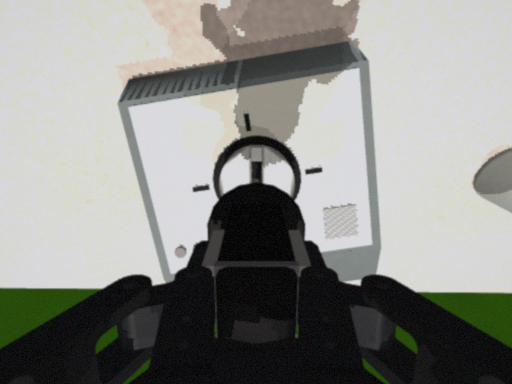

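Side crop: blade tip (282,328) just above the disc's centre. Wrist view: the slot's far half at (257,172) lies straight above the shaft, so blade and slot are aligned. Inserting.

Run:
```python
from plan import *
r=robot.line_to(S+n*(L-.004),feed=.03,contact_N=7)
p=np.array(robot.current_position())
print(r,p,'tip rel S: n',(p-S)@n-L,'up',(p-S)@up,'y',(p-S)@y,robot.current_force(),robot.current_force()@n,robot.current_wrist_torque(),robot.current_time_s())
c=viewer.capture("side");save(c,"side3")
print(tip_of("side","selector_slot"))
a=c['image'][90:250,160:320];cv2.imwrite('pics/s3c.png',cv2.cvtColor(cv2.resize(a,None,fx=3.7,fy=3.7,interpolation=cv2.INTER_CUBIC),cv2.COLOR_RGB2BGR))
c=viewer.capture("wrist");save(c,"wrist3")
```

```text
True [ 0.6263 -0.0163  0.1806] tip rel S: n 0.008879363190443967 up -0.0002650347433216001 y -7.593375957519492e-05 [-4.1755 -1.1672  6.3145] 7.610761364189778 [0.1038 0.5774 0.1516] 15.4333
[{'centre': [230.4, 185.0], 'score': 0.57}]
```

View pics/s3c.png

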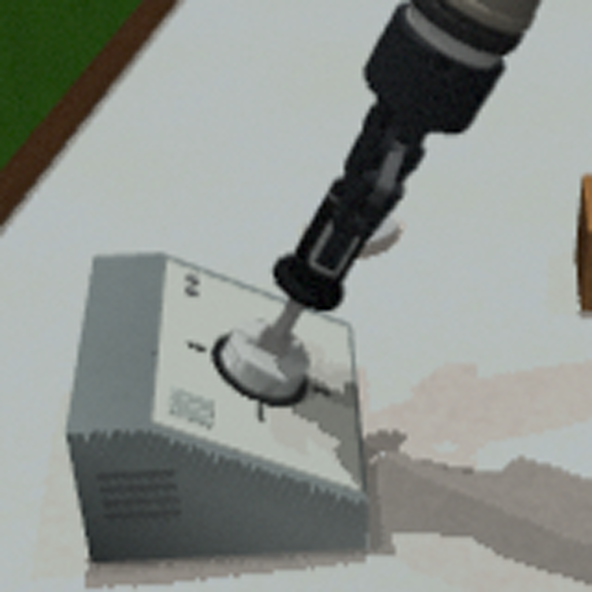

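Contact 9 mm above my assumed floor. I check whether the floor is really that much higher, by overlaying the disc top at both heights.

Run:
```python
from plan import *
B=S-n*.001
def ov(img,c,off,k,name,pre):
    o=cv2.resize(img[off[1]:off[1]+off[3],off[0]:off[0]+off[2]],None,fx=k,fy=k,interpolation=cv2.INTER_CUBIC)
    for h,col in((.013,(0,0,255)),(.022,(0,255,0))):
        th=np.linspace(0,2*np.pi,80)
        P=np.array([(proj(c,B+n*h+.03*(np.cos(t)*up+np.sin(t)*y))-off[:2]+.5)*k for t in th]);cv2.polylines(o,[P.astype(int)],True,col,1)
    cv2.imwrite('pics/'+name+'.png',o)
s=viewer.capture("side")
ov(cv2.imread('pics/side0.png'),s,(200,155,60,60),9,'ov_side',0)
ov(cv2.imread('pics/w_con.png'),fit.c,(205,135,100,100),6,'ov_w',0)
```

```text
(no output)
```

View pics/ov_side.png

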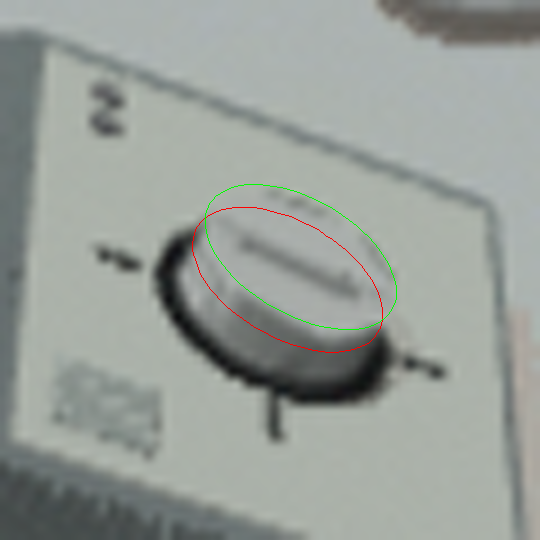

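View pics/ov_w.png

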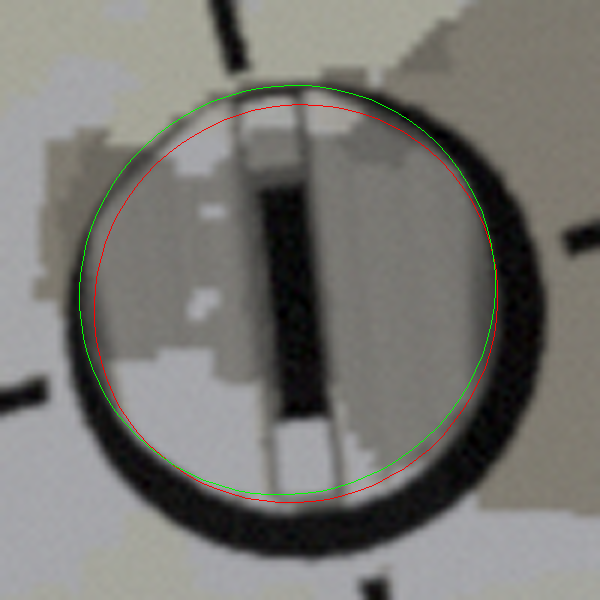

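View pics/wrist3.png

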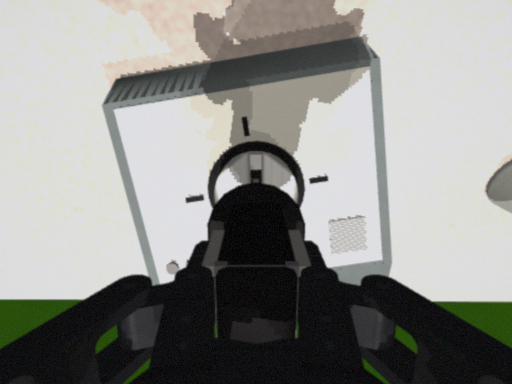

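The 22 mm disc-top outline fits in the wrist picture (and better in the side one), so the floor lies 10 mm above the panel: the blade is on the floor. Now the turn, in steps, watching the torque.

Run:
```python
from plan import *
robot.dwell(.25)
F=S+n*.0095
z0=None
for a in np.arange(A0,1.36,.1):
    robot.line_to(F+n*L,feed=.05,rotation=q(Rslot(a)))
    M=np.array(robot.current_wrist_torque());Fo=np.array(robot.current_force());p=np.array(robot.current_position())
    x=Ro.from_quat(robot.current_eef_rot()).as_matrix()[:,0]
    print(round(a,3),'act',round(np.arctan2(x@y,-(x@up)),3),'Mn',round(M@n,3),'F up,y,n',np.array([Fo@up,Fo@y,Fo@n]),'err',np.array([(p-F)@up,(p-F)@y,(p-F)@n-L]),robot.current_time_s())
    if abs(M@n)>1.0: break
c=viewer.capture("side");save(c,"side4")
a=c['image'][90:250,160:320];cv2.imwrite('pics/s4c.png',cv2.cvtColor(cv2.resize(a,None,fx=3.7,fy=3.7,interpolation=cv2.INTER_CUBIC),cv2.COLOR_RGB2BGR))
c=viewer.capture("wrist");save(c,"wrist4")
```

```text
0.156 act 0.156 Mn -0.021 F up,y,n [-0.5461 -0.4834 -2.3985] err [-0.0002  0.     -0.0003] 16.1333
0.256 act 0.253 Mn 0.034 F up,y,n [-0.6037  0.1989 -1.4933] err [-0.0005  0.0002 -0.0004] 16.3833
0.356 act 0.352 Mn 0.032 F up,y,n [-1.5591  0.142  -2.0577] err [-0.0003  0.0002 -0.0002] 16.6333
0.456 act 0.451 Mn 0.077 F up,y,n [-1.3285 -0.2754 -2.8674] err [-0.0002  0.0001 -0.0002] 16.8833
0.556 act 0.551 Mn 0.044 F up,y,n [-1.413  -1.0717 -3.8813] err [-0.0003  0.0001 -0.0001] 17.1333
0.656 act 0.651 Mn 0.019 F up,y,n [-0.4612 -0.4526 -3.2554] err [-0.0003  0.     -0.0001] 17.3833
0.756 act 0.751 Mn 0.02 F up,y,n [-1.0403 -0.5415 -3.8246] err [-0.0003 -0.     -0.0001] 17.6333
0.856 act 0.851 Mn 0.056 F up,y,n [-1.5997 -0.5954 -4.7658] err [-0.0002 -0.0001 -0.0001] 17.8833
0.956 act 0.951 Mn 0.015 F up,y,n [-1.6444 -0.9049 -3.7201] err [-0.0002 -0.0001 -0.    ] 18.1333
1.056 act 1.051 Mn 0.114 F up,y,n [-2.0676 -0.1973 -4.3967] err [-0.0002 -0.0001 -0.    ] 18.3833
1.156 act 1.151 Mn 0.081 F up,y,n [-2.8464 -1.7174 -2.8918] err [-0.0002 -0.0001 -0.    ] 18.6333
1.256 act 1.251 Mn 0.039 F up,y,n [-2.9727 -1.3515 -3.2688] err [-0.0003 -0.0001 -0.    ] 18.8833
1.356 act 1.351 Mn 0.068 F up,y,n [-1.6341 -1.4028 -4.5973] err [-0.0002 -0.0001 -0.    ] 19.1333
```

View pics/s4c.png

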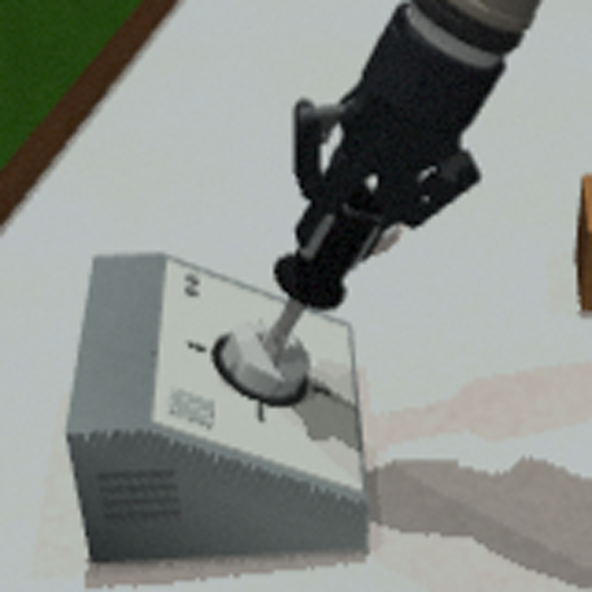

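View pics/wrist4.png

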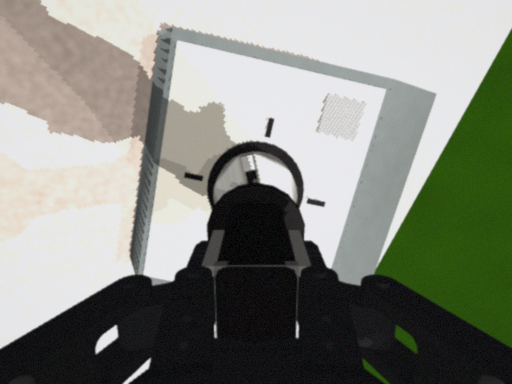

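The slot has followed (wrist view: slot end at (250,170), lagging about 10°, which is the play). Continuing to the stop.

Run:
```python
from plan import *
F=S+n*.0095
for a in np.arange(1.4,1.95,.04):
    robot.line_to(F+n*L,feed=.05,rotation=q(Rslot(a)))
    robot.dwell(.05)
    M=np.array(robot.current_wrist_torque());Fo=np.array(robot.current_force())
    x=Ro.from_quat(robot.current_eef_rot()).as_matrix()[:,0]
    print(round(a,3),'act',round(np.arctan2(x@y,-(x@up)),3),'Mn',round(M@n,3),'F',np.array([Fo@up,Fo@y,Fo@n]),robot.current_time_s())
    if abs(M@n)>.45: break
robot.dwell(.2)
M=np.array(robot.current_wrist_torque());print(M@n)
c=viewer.capture("wrist");save(c,"wrist5")
```

```text
1.4 act 1.398 Mn 0.093 F [-3.2667 -2.4275 -4.0477] 19.5333
1.44 act 1.439 Mn 0.154 F [-3.0257 -2.0995 -3.6854] 19.8333
1.48 act 1.479 Mn 0.081 F [-3.7143 -1.6458 -4.5935] 20.1333
1.52 act 1.519 Mn 0.075 F [-3.7265 -1.0593 -4.0061] 20.4333
1.56 act 1.559 Mn 0.09 F [-3.7537 -1.5204 -3.9973] 20.7333
1.6 act 1.599 Mn 0.08 F [-4.2613 -2.199  -4.7046] 21.0333
1.64 act 1.639 Mn 0.089 F [-3.8426 -1.8319 -3.5962] 21.3333
1.68 act 1.679 Mn 0.127 F [-5.1227 -1.5876 -2.6188] 21.6333
1.72 act 1.719 Mn 0.112 F [-5.0828 -2.1627 -3.3043] 21.9333
1.76 act 1.759 Mn 0.057 F [-5.2158 -2.3699 -3.5667] 22.2333
1.8 act 1.799 Mn 0.095 F [-4.4857 -2.065  -2.6266] 22.5333
1.84 act 1.838 Mn 0.358 F [-5.677  -2.3308 -3.7621] 22.8333
1.88 act 1.878 Mn 0.615 F [-5.9781 -3.0855 -3.2489] 23.1333
0.6854950960115681
```

View pics/wrist5.png

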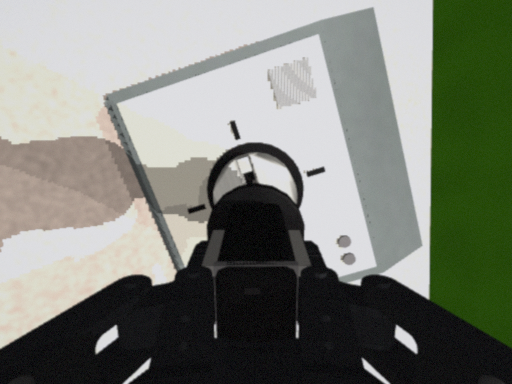

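The torque climbs from 0.1 to 0.69 N m at the stop, and the slot end points at the end mark (235,130). Easing back to mid-play and withdrawing.

Run:
```python
from plan import *
F=S+n*.0095
for a in (1.8,1.7,1.63):
    robot.line_to(F+n*L,feed=.05,rotation=q(Rslot(a)))
M=np.array(robot.current_wrist_torque());Fo=np.array(robot.current_force());print(M@n,Fo@up,Fo@y,Fo@n)
robot.line_to(F+n*(L+.03),feed=.06)
robot.line_to(F+n*(L+.10),feed=.15)
robot.line_to([.58,-.12,.34],feed=.18,rotation=q(RG))
robot.line_to(G+[0,0,.19],feed=.18)
robot.dwell(.2)
p=np.array(robot.current_position());T=Ro.from_quat(robot.current_eef_rot()).as_matrix()
tip=p+T[:,2]*L; print('tip exp',tip,robot.current_grip_width(),robot.current_force(),robot.current_q(),robot.current_time_s())
for nm in("side","top"):
    c=viewer.capture(nm);save(c,nm+"6");print(nm,tip_of(nm,"blade_tip"),proj(c,tip),tip_of(nm,"selector_slot"))
    if nm=="side":
        a=c['image'][60:220,160:420];cv2.imwrite('pics/s6c.png',cv2.cvtColor(cv2.resize(a,None,fx=3,fy=3,interpolation=cv2.INTER_CUBIC),cv2.COLOR_RGB2BGR))
        print('collar',proj(c,p+T[:,2]*(L-.07)))
    else:
        a=c['image'][110:200,200:290];cv2.imwrite('pics/t6c.png',cv2.cvtColor(cv2.resize(a,None,fx=6,fy=6,interpolation=cv2.INTER_CUBIC),cv2.COLOR_RGB2BGR))
```

```text
0.03728425066580797 -3.6392646354236637 -0.6683233015270513 -2.294504271834997
tip exp [ 0.4306 -0.2924  0.2   ] 0.025102455655757527 [-0.324   0.1582 -1.6794] [-0.3421  0.1902  0.9903  1.7693 -0.1661  1.271   1.8934] 28.5083
side [{'centre': [335.6, 109.5], 'score': 0.76}] [336.2332 107.8711] [{'centre': [230.5, 184.2], 'score': 0.77}]
collar [339.125   84.6484]
top [{'centre': [386.8, 249.7], 'score': 0.64}] [385.5203 249.1562] [{'centre': [247.5, 153.0], 'score': 0.85}]
```

View pics/s6c.png

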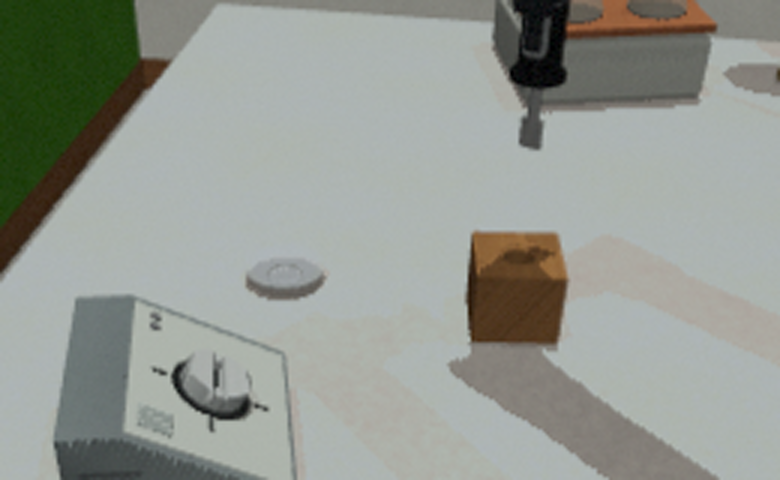

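View pics/t6c.png

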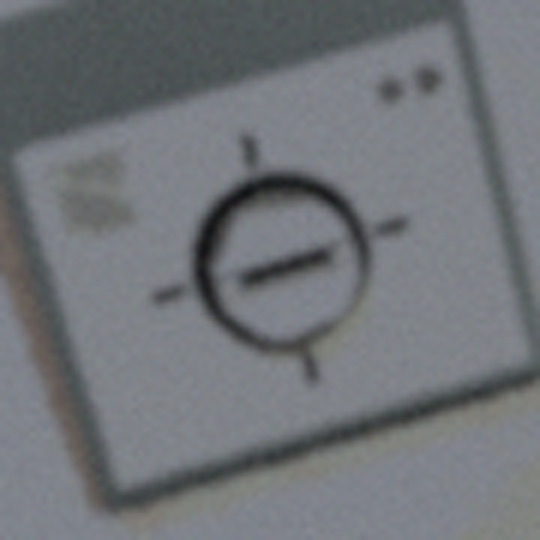

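Top view: the slot lies along the level marks (245,278)-(330,255), at the stop. The screwdriver hangs straight, tip within 2 px of prediction, bore clear below. Lowering it.

Run:
```python
from plan import *
print(robot.line_to(G+[0,0,.10],feed=.12))
r=robot.line_to(G+[0,0,.012],feed=.05,contact_N=6);print(r,robot.current_position(),robot.current_force())
if not r:
    r=robot.line_to(G+[0,0,-.006],feed=.02,contact_N=5);print(r,robot.current_position(),robot.current_force(),robot.current_wrist_torque(),robot.current_time_s())
c=viewer.capture("side");save(c,"side7")
a=c['image'][60:220,250:420];cv2.imwrite('pics/s7c.png',cv2.cvtColor(cv2.resize(a,None,fx=3.7,fy=3.7,interpolation=cv2.INTER_CUBIC),cv2.COLOR_RGB2BGR))
```

```text
False
False [ 0.4302 -0.2931  0.1182] [-0.2751  0.6769 -1.7896]
True [ 0.4299 -0.2929  0.1065] [-0.8343  1.1495  5.0959] [0.1548 0.03   0.0527] 32.2333
```

View pics/s7c.png

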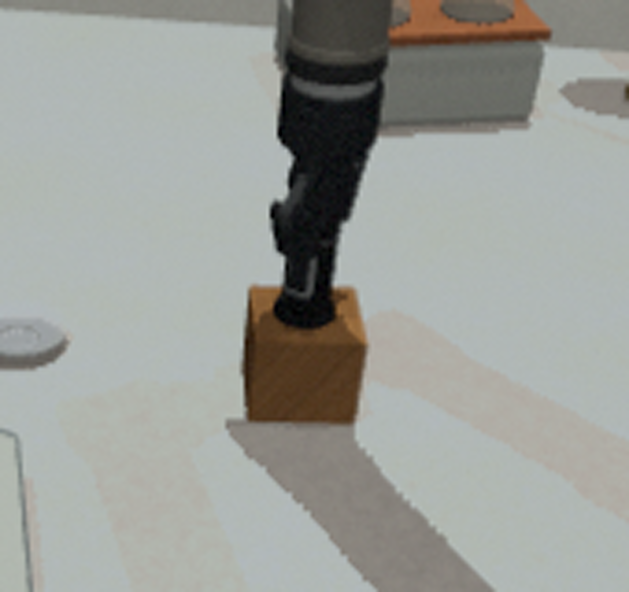

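The collar meets the block at TCP z 0.1065, the height it was gripped at. Releasing and retreating.

Run:
```python
from plan import *
robot.grip(.05); robot.grip(.08)
p=np.array(robot.current_position())
robot.line_to(p+[0,0,.03],feed=.06)
robot.line_to(G+[0,0,.19],feed=.15)
robot.dwell(.3)
c=viewer.capture("wrist");save(c,"wrist8")
im=cv2.imread('pics/wrist8.png');cv2.imwrite('pics/w8c.png',cv2.resize(im[60:320,110:400],None,fx=2.3,fy=2.3,interpolation=cv2.INTER_CUBIC))
for nm in("side","top"):
    c=viewer.capture(nm);save(c,nm+"8")
    for t in("stand","cup","flask","dish","selector_slot"):print(nm,t,[(r['centre'],r['score']) for r in tip_of(nm,t)[:1]])
    if nm=="side":
        a=c['image'][60:260,160:420];cv2.imwrite('pics/s8c.png',cv2.cvtColor(cv2.resize(a,None,fx=3,fy=3,interpolation=cv2.INTER_CUBIC),cv2.COLOR_RGB2BGR))
print(robot.current_time_s(),robot.current_position())
```

```text
side stand [([329.4, 167.0], 0.57)]
side cup [([291.1, 314.7], 0.85)]
side flask [([252.2, 145.9], 0.74)]
side dish [([254.5, 145.5], 0.6)]
side selector_slot [([229.0, 185.5], 0.55)]
top stand [([355.4, 248.3], 0.89)]
top cup [([142.7, 238.7], 0.82)]
top flask [([123.6, 148.5], 0.57)]
top dish [([365.0, 153.0], 0.66)]
top selector_slot [([251.1, 153.7], 0.86)]
35.875 [ 0.43  -0.293  0.296]
```

View pics/s8c.png

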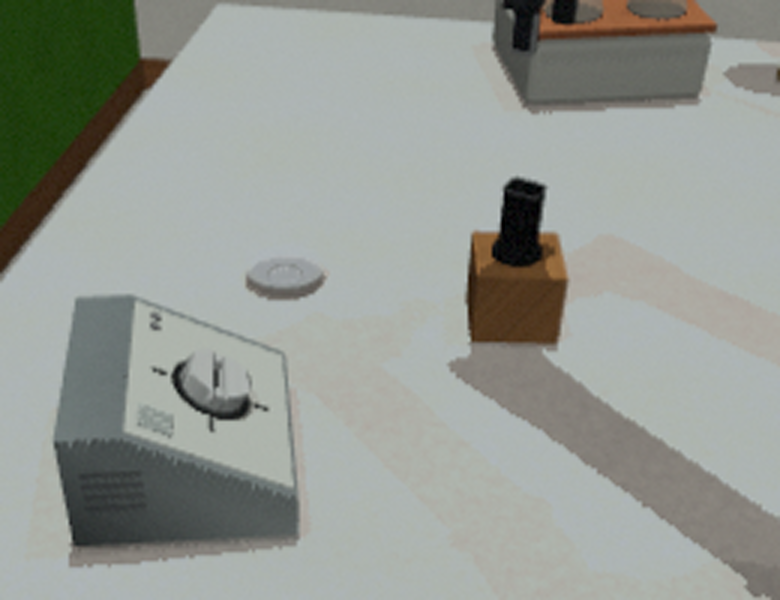

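View pics/w8c.png

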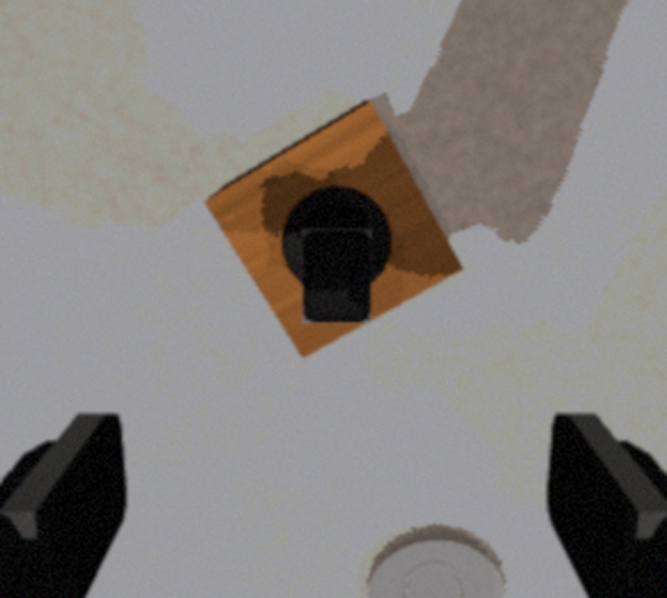

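The screwdriver stands upright, its collar centred at (337,240) on the block. In both views the selector's slot lies across the panel at the stop, and the dish hasn't moved. The gripper is clear. Handing in.

```bash
python3 -c "
from plant import robot
print(robot.job_done(), robot.current_time_s())"
```

```text
the job is handed in; nothing more can be done
the job is handed in; nothing more can be done
```

The selector is at its clockwise stop and the screwdriver is back upright in its stand. I handed the job in at about 36 s of the 61 s allowed; no verdict was reported.

- **Turn:** I set the blade down on the slot's floor and turned the selector from about 0.16 rad. The torque rose from about 0.1 to 0.69 N m at the stop. After I withdrew the blade, the side and top pictures showed the slot level with the end marks.
- **Return:** The collar met the block with the tool at 0.1065 m, the same height as when I gripped it. The last pictures show the screwdriver upright and centred, with the gripper well clear.
- **Bystanders:** In the top camera the networks found cup, flask and dish within about 3 pixels (roughly 8 mm) of where they started. I saw the dish unmoved in the close-ups, but I didn't view the cup and flask again.

Two checks disagreed:
- **Slot floor height:** I first assumed the floor was level with the panel, but contact came 9 mm higher. Overlaying the disc's outline at both heights showed the floor really is about 10 mm above the panel, so the blade was fully in.
- **Flask in the last side picture:** the network's "flask" was almost on the dish's spot. I took it as a wrong detection, because the top camera placed the flask where it started.

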